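# Nest the pot that fits the food warmer and set its dial

## Robot

A 6-joint arm with a two-finger parallel gripper is mounted at the origin on the work surface. World frame = base frame: x ahead of the robot, y to its left, z up, the work surface at z = 0. Lengths are in m, angles in degrees, forces in N, time in s.
With the tool pointing down it reaches from about 0.35 to 0.875 m from the base axis. Payload 4.2 kg.
Tool frame: the origin (TCP) lies on the front face of the gripper's body, between the roots of the fingers; the fingertips stand finger_overhang ahead of it and the grasp point (between the pads) lies 51 mm ahead of it (finger_overhang is the distance from the TCP to the fingertips, in m); z points along the fingers, y is the line along which they close (so a half turn about z gives the same grasp; the last joint's range is limited). The gripper opens to 87 mm and grips with 3 to 60 N. Pads are 19 mm wide; open, the fingers measure 117 mm over their backs; the gripper's body (75 mm by 190 mm) begins 51 mm behind the grasp point.
Start: joints at [88.499, 22.042, 0.453, 0, -68.411, -14.817], TCP at [0.176, 0.6, 0.292] pointing down, gripper open.
Joint ranges: [-179.83, 179.83], [-69.29, 118.12], [-61.27, 80.66], [-181.25, 117.63], [-171.15, -9.14], [-177.46, 177.46]. Speed limits (degrees/s): [159.86, 159.86, 180, 180, 180, 180].

## Interface

Orientations are given as a 3x3 rotation matrix whose columns are the frame's x, y, z axes.
In Python, from station import sense, capture, camera_model, finish_job, finger_overhang gives the robot as it stands. The module is installed in compiled form; this text tells all that it offers.
- The arm moves only by the tool jog_arm, never from a script. Its argument "rows" is a list that holds one entry, the list of rows, each a list of 4 numbers: the shift along the tool's x, y, z in m, then the turn about the tool's z in rad. A call has 1 to 20 rows; each row shifts and turns the commanded pose from where the row before left it, along the tool's axes as they then stand; what a row does not reach is not made up. A row lasts 1/8 s, in which the tool goes at most 62.5 mm and 10.7 degrees, less where a joint would pass 70% of its speed; a pose out of reach is approached as far as the arm can. A call is refused whole if a number of a shift passes 0.0625 or a number of a turn 0.188, either way. A call with a gripper value outside its range is refused whole. "claw" is the opening, from 0 (shut) to 1 (fully open), set as the call begins (left out, the last holds). The fingers move at their own pace and stop on an object; the grip force is fixed at half the most. Time passes only in rows, so rows that do not move let the fingers close. It gives the time, the measured TCP pose, the force, the opening and the grip force at its end, in the units of the state.
- sense(): the state, without advancing time (a new reading comes with each control period).
- capture(name): name is "scene" or "top" or "wrist"; returns the picture (400x640x3 uint8, red, green, blue); there is no depth.
- camera_model(name): a dict with "fovy" (degrees; the focal length in pixels is half the picture's height over the tangent of half this angle, whatever the lens; pixels are square), "cx", "cy" (the principal point, pixels), "eye" and "rotation" of the camera in the world. Camera axes: x right, y down, z forward; pixel columns grow to the right and rows downward; lengths in m; the calibration is good to about 2 mm. A picture is of the moment at which its call begins: read the wrist's pose just before it. camera_model takes no time and is no camera call; for the wrist camera it gives the pose at the moment of the call.
- finish_job(): hands the job in; it is judged then, once.
The state is a dict: "time_s": time; "joints": joint angles; "joint_velocities": joint speeds; "effort": joint torques, N m; "tcp_pos": TCP position; "ee_rot": TCP orientation; "wrist_force": force on the tool from outside, world axes, zero at the start; "moment": the same for the moment, N m; "gripper_width": opening from 0.0 (shut) to 1.0 (fully open); "gripper_force": force on a finger pad.
Only numpy, scipy, OpenCV 4.12 (cv2) and the standard library are available. Lean on these libraries where they do the work, as an engineer would, in place of code of your own. Each camera call takes 0.05 s, during which the arm holds its last target. There are 200 camera calls.

## Task

Find, by trying them, which of the three lidded food pots on the high chair tray nests fully home in the slanted sleeve docked in the food warmer, with its collar flush on the sleeve's rim, and leave it there; any pot that does not fit goes back upright on the high chair tray. Then turn the warmer's dial clockwise until its white pointer is at the orange mark. Leave the plate, cup, formula container, spoon and bottle where they are.

Things in the scene. Friction and masses are not known exactly. Their poses are not given: they have to be found in the camera images.
- pot_green: lidded food pot, green lid, white round body, about 0.13 kg, upright. Origin at the centre of its underside, z up its axis. Body (foot narrowed by 8 mm over its lowest 6 mm), then a collar 74 mm across and 5 mm thick, a lid step 66 mm across and 4 mm high, and a flat-sided grip bar 42 mm long (along the pot's x), 14 mm thick (along y), 34 mm tall
- pot_yellow: lidded food pot, yellow lid, white round body, about 0.13 kg, upright. Origin at the centre of its underside, z up its axis. Body (foot narrowed by 8 mm over its lowest 6 mm), then a collar 74 mm across and 5 mm thick, a lid step 66 mm across and 4 mm high, and a flat-sided grip bar 42 mm long (along the pot's x), 14 mm thick (along y), 34 mm tall
- pot_orange: lidded food pot, orange lid, white round body, about 0.13 kg, upright. Origin at the centre of its underside, z up its axis. Body (foot narrowed by 8 mm over its lowest 6 mm), then a collar 74 mm across and 5 mm thick, a lid step 66 mm across and 4 mm high, and a flat-sided grip bar 42 mm long (along the pot's x), 14 mm thick (along y), 34 mm tall
- pot_green_collar (a point): centre of the underside of this pot's collar, on its axis; the lid's top is 9 mm above it along the axis and the grip bar runs from 9 to 43 mm above it. The three pots have different bodies, 40 to 60 mm wide, 38 to 62 mm from underside to collar, the wider the shorter
- pot_yellow_collar (a point): centre of the underside of this pot's collar, on its axis; the lid's top is 9 mm above it along the axis and the grip bar runs from 9 to 43 mm above it. The three pots have different bodies, 40 to 60 mm wide, 38 to 62 mm from underside to collar, the wider the shorter
- pot_orange_collar (a point): centre of the underside of this pot's collar, on its axis; the lid's top is 9 mm above it along the axis and the grip bar runs from 9 to 43 mm above it. The three pots have different bodies, 40 to 60 mm wide, 38 to 62 mm from underside to collar, the wider the shorter
- dock: mouth of the fixed blue sleeve (78 mm across outside) docked in the warmer. Origin: centre of the mouth in the plane of its flat rim, 100 mm above the bench. z points outward along the bore, 30 degrees from vertical, leaning to the warmer's -x (robot) side; y is level. When the right pot is home its collar point is at this origin and its axis in line
- bore (a point): a point on the bore's axis 20 mm inside the mouth. Three outwardly alike sleeves differ in bore; which is docked changes. Each suits one pot, with 2.5 mm to spare all round and 2 mm below. A pot too wide stops at the rim; one too long stands on the bore's floor, collar 10 mm or more short of the rim
- warmer: white food warmer fixed on the bench, 130 x 230 mm; its yaw changes. Origin on the benchtop straight below the sleeve's mouth; its -x side faces the robot; its dial is on a 62 mm high deck towards its -y side. Two spare blue sleeves stand about 175 mm behind it (+x), not to be used
- dial_grip (a point): on the dial's vertical axis, at the middle height of its grip bar, which is 46 mm long, 14 mm thick, 34 mm tall (17 mm above and below this point) on a disc 60 mm across
- dial (a joint): dial angle in rad, growing clockwise seen from above; light friction, stays where left. At 0 the grip bar lies along the warmer's y and the white pointer on it points to the warmer's -y; at 1.57 it points to the warmer's -x (to the robot), at the orange mark. White ticks every 0.39. Starts between 0.2 and 0.7
- high_chair_tray: grey tray fixed on the bench, 340 mm (x) by 380 mm (y), rim 18 mm high, inner floor 6 mm above the benchtop. Origin at the centre of its underside. The pots stand in a row along its y in its half nearer the robot, about 115 mm apart, in any order
- plate: blue silicone plate, 156 mm across, on the far half of the high chair tray; leave alone
- cup: clear plastic cup, 68 mm across, 75 mm tall, on the far half of the high chair tray; leave alone
- formula: formula container with twist cap, 96 mm across, 130 mm tall, on the wooden spare tray; leave alone
- spoon: bamboo spoon, 160 mm long, on the spare tray; leave alone
- baby_bottle: feeding bottle, 60 mm across, 150 mm tall, on the spare tray; leave alone

How it is judged (in metres and radians):
On the way, in this order (a step that is already met when the one before it is completed fails the run):
1. one pot is nested fully home in the docked sleeve (((distance between pot_green_collar and dock below 0.006 m and angle between the z axis of pot_green and the z axis of dock, either way round below 0.1 rad) or (distance between pot_yellow_collar and dock below 0.006 m and angle between the z axis of pot_yellow and the z axis of dock, either way round below 0.1 rad) or (distance between pot_orange_collar and dock below 0.006 m and angle between the z axis of pot_orange and the z axis of dock, either way round below 0.1 rad))), for 0.2 s.
2. then the dial's pointer is at the orange mark (value of joint dial between 1.45 and 1.69 rad), for 0.2 s.
At the end, for the whole second after the job is handed in: One pot is seated in the docked sleeve (collar point within 6 mm of the mouth centre, axes within 0.1 rad); the other two stand upright (within 0.15 rad) on the floor of the high chair tray; the dial reads 1.45 to 1.69 rad; all pots at rest (all of step 2 and ((distance between pot_green_collar and dock below 0.006 m and angle between the z axis of pot_green and the z axis of dock, either way round below 0.1 rad) or (distance between pot_yellow_collar and dock below 0.006 m and angle between the z axis of pot_yellow and the z axis of dock, either way round below 0.1 rad) or (distance between pot_orange_collar and dock below 0.006 m and angle between the z axis of pot_orange and the z axis of dock, either way round below 0.1 rad)) and ((distance between pot_green_collar and dock below 0.006 m and angle between the z axis of pot_green and the z axis of dock, either way round below 0.1 rad) or (angle between pot_green's own z axis and vertical below 0.15 rad and z of pot_green in the frame of high_chair_tray between 0 and 0.012 m and x of pot_green in the frame of high_chair_tray between -0.17 and 0.17 m and y of pot_green in the frame of high_chair_tray between -0.19 and 0.19 m)) and ((distance between pot_yellow_collar and dock below 0.006 m and angle between the z axis of pot_yellow and the z axis of dock, either way round below 0.1 rad) or (angle between pot_yellow's own z axis and vertical below 0.15 rad and z of pot_yellow in the frame of high_chair_tray between 0 and 0.012 m and x of pot_yellow in the frame of high_chair_tray between -0.17 and 0.17 m and y of pot_yellow in the frame of high_chair_tray between -0.19 and 0.19 m)) and ((distance between pot_orange_collar and dock below 0.006 m and angle between the z axis of pot_orange and the z axis of dock, either way round below 0.1 rad) or (angle between pot_orange's own z axis and vertical below 0.15 rad and z of pot_orange in the frame of high_chair_tray between 0 and 0.012 m and x of pot_orange in the frame of high_chair_tray between -0.17 and 0.17 m and y of pot_orange in the frame of high_chair_tray between -0.19 and 0.19 m)) and linear speed of each of pot_green, pot_yellow, pot_orange below 0.02 m/s); the robot touches nothing.
It fails at once if the plate is moved more than 30 mm (distance of plate from where it was at the start of the episode above 0.03 m).
It fails at once if the cup is moved more than 30 mm (distance of cup from where it was at the start of the episode above 0.03 m).
It fails at once if the formula is moved more than 30 mm (distance of formula from where it was at the start of the episode above 0.03 m).
It fails at once if the spoon is moved more than 30 mm (distance of spoon from where it was at the start of the episode above 0.03 m).
It fails at once if the baby bottle is moved more than 30 mm (distance of baby_bottle from where it was at the start of the episode above 0.03 m).
It also fails if it takes over 72 s, if anything falls off the work surface, if the arm or the gripper's body presses on something with over 40 N, if the wrist force passes 120 N, or if a joint passes its speed limit or range.

## Working session

There is one attempt and no reset: what is moved stays moved. The work goes in short steps, Python scripts to look and compute and a tool call to move; the robot and the scene stay as the last step left them, time stands still between calls to the robot, and variables do not carry over. Pictures are saved under pics/ and viewed, at most 10 in all, crops included, and the job is handed in when it is done.

Besides the shell and the picture viewer there is one more tool, called after "Request:" in YAML: its name, and indented under it one key for each argument. jog_arm: Moves the arm, as the interface text tells. Its arguments: {"type":"object","properties":{"rows":{"type":"array"},"claw":{"type":"number"}},"required":["rows"]}

```bash
mkdir -p pics
cat > h.py <<'E'
import numpy as np, cv2
from station import *
def cam(n):
    m=camera_model(n); f=200/np.tan(np.radians(m['fovy'])/2); return m,f
def ray(m,u,v,z):
    f=200/np.tan(np.radians(m['fovy'])/2)
    d=np.array(m['rotation'])@np.array([(u-m['cx'])/f,(v-m['cy'])/f,1]); e=np.array(m['eye']); return e+d*(z-e[2])/d[2]
def proj(m,p):
    f=200/np.tan(np.radians(m['fovy'])/2)
    q=np.array(m['rotation']).T@(np.array(p)-np.array(m['eye'])); return [m['cx']+f*q[0]/q[2],m['cy']+f*q[1]/q[2]]
def save(n,img): cv2.imwrite('pics/'+n+'.png',img[...,::-1])
E
python3 - <<'E'
from h import *
np.set_printoptions(precision=4,suppress=True)
print(sense()); 
try: print(finger_overhang())
except Exception: print(finger_overhang)
for n in ['scene','top','wrist']: print(n,camera_model(n))
a=capture('top');b=capture('scene'); save('top',a);save('scene',b);save('wrist0',capture('wrist'))
E
```

```text
{'time_s': 0.0, 'joints': array([ 88.4979,  22.089 ,   0.3777,  -0.0301, -68.4134, -14.8172]), 'joint_velocities': array([-0.1011, -0.0201, -0.1463, -0.0291, -0.0073, -0.0078]), 'effort': array([ -0.    , -39.0667,  18.7403,   4.2199,   0.0111,  -0.0002]), 'tcp_pos': array([0.1755, 0.5994, 0.2912]), 'ee_rot': array([[ 0.9597, -0.2812, -0.0005],
       [-0.2812, -0.9597, -0.0022],
       [ 0.0001,  0.0022, -1.    ]]), 'wrist_force': array([-0.5838,  0.3692,  1.0429]), 'moment': array([ 0.0195,  0.0042, -0.0042]), 'gripper_force': 0.0, 'gripper_width': 1.003077647673695}
0.0697
scene {'fovy': 44.26620772570435, 'cx': 318.34837276857905, 'cy': 199.6919809725413, 'eye': array([1.5058, 0.6443, 1.319 ]), 'rotation': array([[-0.6261,  0.5615, -0.5411],
       [ 0.7797,  0.4593, -0.4256],
       [ 0.0096, -0.6883, -0.7254]])}
top {'fovy': 50.00252535833035, 'cx': 319.6510149029636, 'cy': 204.19541289275327, 'eye': array([ 0.3662, -0.0475,  1.5405]), 'rotation': array([[ 0.0294, -0.9902,  0.1367],
       [-0.9994, -0.0314, -0.0126],
       [ 0.0167, -0.1363, -0.9905]])}
wrist {'fovy': 69.32681756706637, 'cx': 319.7553665747681, 'cy': 194.20740950774467, 'eye': array([0.2549, 0.5741, 0.3836]), 'rotation': array([[-0.2831, -0.9143, -0.2897],
       [-0.9591,  0.2704,  0.0839],
       [ 0.0016,  0.3016, -0.9534]])}
```

View pics/top.png

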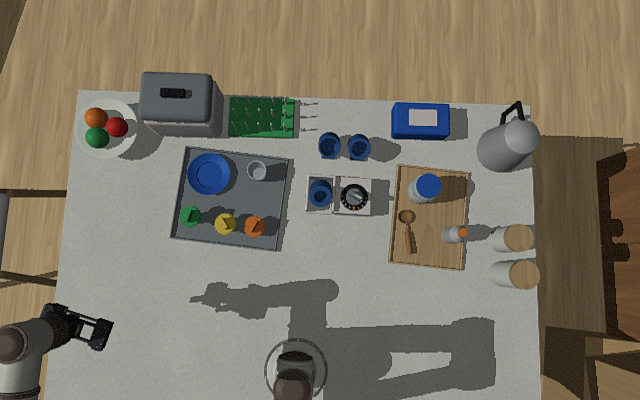

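View pics/scene.png

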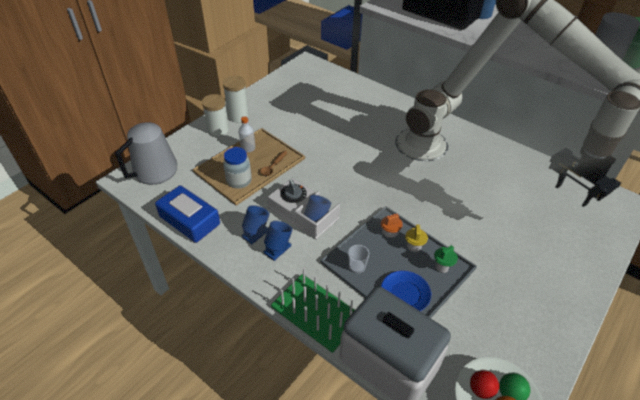

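Top view: tray with corners near (187,148)–(279,251), pots green (190,216), yellow (225,224), orange (254,227); docked sleeve (320,193), dial (355,196). The scene view confirms all pots upright.

Run:
```python
from h import *
np.set_printoptions(precision=3,suppress=True)
m=camera_model('top')
for n,u,v,z in [('green',190,216,.09),('yel',225,224,.09),('or',254,227,.09),('t1',187,148,.018),('t2',293,158,.018),('t3',279,251,.018),('t4',170,239,.018),('dock',320,193,.1),('dial',355,196,.08),('w1',308,176,.08),('w2',374,178,.062),('w3',371,215,.062),('w4',305,213,.08)]:
    print(n,ray(m,u,v,z))
a=cv2.imread('pics/top.png')[130:270,160:480]; cv2.imwrite('pics/topc.png',cv2.resize(a,None,fx=2.5,fy=2.5,interpolation=cv2.INTER_CUBIC))
```

```text
green [0.512 0.372 0.09 ]
yel [0.489 0.252 0.09 ]
or [0.482 0.154 0.09 ]
t1 [0.767 0.421 0.018]
t2 [0.743 0.035 0.018]
t3 [0.405 0.072 0.018]
t4 [0.436 0.457 0.018]
dock [ 0.604 -0.066  0.1  ]
dial [ 0.6   -0.187  0.08 ]
w1 [ 0.665 -0.023  0.08 ]
w2 [ 0.669 -0.255  0.062]
w3 [ 0.538 -0.246  0.062]
w4 [ 0.536 -0.017  0.08 ]
```

View pics/topc.png

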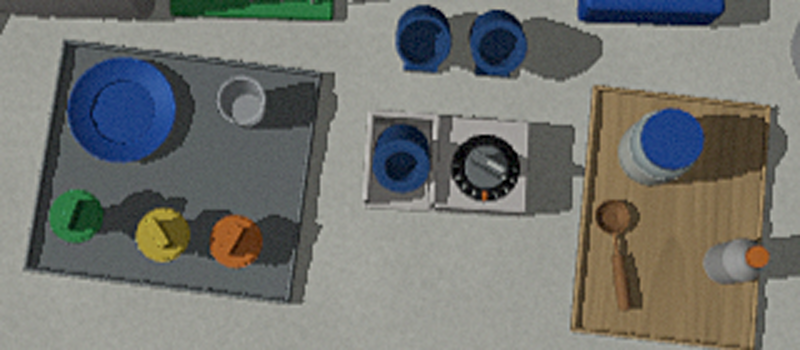

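Request:
jog_arm:
  rows:
    - [[0, 0, 0, -0.1425], [0, 0, 0, -0.1425], [0.0305, 0.05, 0, 0], [0.0305, 0.05, 0, 0], [0.0305, 0.05, 0, 0], [0.0305, 0.05, 0, 0], [0.0305, 0.05, 0, 0], [0.0305, 0.05, 0, 0], [0.0305, 0.05, 0, 0], [0.0305, 0.05, 0, 0], [0.0305, 0.05, 0, 0], [0.0305, 0.05, 0, 0], [0, 0, 0, 0], [0, 0, 0, 0]]

```text
time_s: 1.9
tcp_pos: [0.4805, 0.0996, 0.2919]
ee_rot: [[1.0, -0.001, -0.001], [-0.001, -1.0, -0.0], [-0.001, 0.0, -1.0]]
wrist_force: [-0.1, 0.5, -0.0]
gripper_width: 0.999
gripper_force: 0.0
```

Run:
```python
from h import *
np.set_printoptions(precision=4,suppress=True)
s=sense();print(s['tcp_pos'],s['ee_rot'],s['time_s'],s['joints']); m=camera_model('wrist');print(m)
a=capture('wrist');save('w1',a);np.save('w1m.npy',m,allow_pickle=True)
```

```text
[0.4805 0.0996 0.2919] [[ 1.     -0.0007 -0.0008]
 [-0.0007 -1.     -0.0001]
 [-0.0008  0.0001 -1.    ]] 1.9 [ 30.7137   8.9156 -17.8488  -0.0195 -63.2754  59.2525]
{'fovy': 69.32681756706637, 'cx': 319.7553665747681, 'cy': 194.20740950774467, 'eye': array([0.5633, 0.0976, 0.3843]), 'rotation': array([[-0.0028, -0.9532, -0.3023],
       [-1.    ,  0.0025,  0.0012],
       [-0.0004,  0.3023, -0.9532]])}
```

View pics/w1.png

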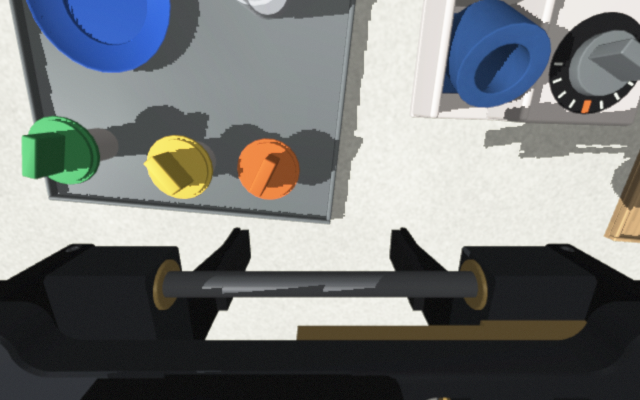

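Run:
```python
from h import *
np.set_printoptions(precision=3,suppress=True)
a=cv2.imread('pics/w1.png')
k=lambda c: cv2.resize(c,None,fx=2.6,fy=2.6,interpolation=cv2.INTER_CUBIC)
A=k(a[105:210,15:315]);B=k(a[0:120,400:640]);C=np.zeros((A.shape[0]+B.shape[0],A.shape[1],3),np.uint8);C[:A.shape[0]]=A;C[A.shape[0]:,:B.shape[1]]=B
cv2.imwrite('pics/comp.png',C);print(A.shape,B.shape)
t=cv2.imread('pics/top.png')
R={'green':(45,80),'yellow':(22,34),'orange':(7,18)}
for nm,im,(y0,y1,x0,x1) in [('w',a,(100,215,0,320)),('t',t,(195,250,165,280))]:
    h=cv2.cvtColor(im,cv2.COLOR_BGR2HSV)
    for c,(l,u) in R.items():
        k_=cv2.inRange(h,(l,110,60),(u,255,255));q=np.zeros_like(k_);q[y0:y1,x0:x1]=k_[y0:y1,x0:x1]
        cs=max(cv2.findContours(q,0,2)[0],key=cv2.contourArea);print(nm,c,cv2.boundingRect(cs),cv2.fitEllipse(cs))
```

```text
(273, 780, 3) (312, 624, 3)
w green (23, 116, 77, 68) ((58.34830093383789, 150.99127197265625), (65.2585678100586, 81.37036895751953), 100.4733657836914)
w yellow (144, 135, 69, 64) ((179.1202392578125, 166.17054748535156), (59.29328155517578, 68.32257843017578), 126.70814514160156)
w orange (237, 138, 63, 62) ((267.8565368652344, 168.38571166992188), (59.41083526611328, 62.483184814453125), 126.033203125)
t green (180, 206, 21, 21) ((189.768310546875, 216.03221130371094), (19.981365203857422, 20.563007354736328), 43.17087173461914)
t yellow (214, 213, 22, 22) ((224.6627197265625, 223.3549346923828), (20.653400421142578, 21.191082000732422), 38.824851989746094)
t orange (244, 216, 21, 21) ((253.6902618408203, 226.2478485107422), (20.357030868530273, 21.046110153198242), 83.99667358398438)
```

View pics/comp.png

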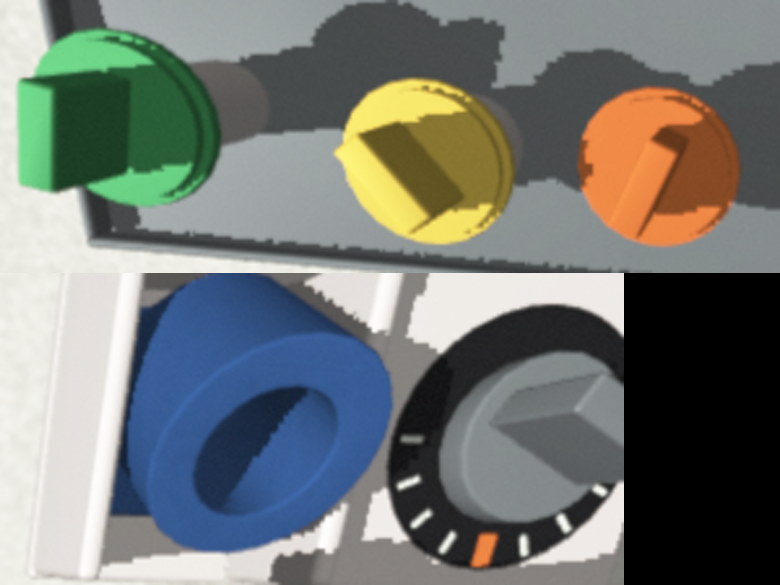

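Composite: green bar's top face spans about (18–53, 79–188) (bar along world x); the bore is ~0.59 of the 78 mm rim → about 46 mm, i.e. the narrow/long pot; collar sizes say green is the tallest. I'll take a closer look at the dock from above.

Request:
jog_arm:
  rows:
    - [[0.01, 0.0415, 0, 0], [0.01, 0.0415, 0, 0], [0.01, 0.0415, 0, 0], [0.01, 0.0415, 0, 0], [0, 0, 0, 0], [0, 0, 0, 0]]

```text
time_s: 2.7
tcp_pos: [0.5205, -0.0649, 0.2922]
ee_rot: [[1.0, 0.002, -0.0], [0.002, -1.0, 0.0], [-0.0, -0.0, -1.0]]
wrist_force: [0.4, 0.3, 0.4]
gripper_width: 1.0
gripper_force: 0.0
```

Run:
```python
from h import *
np.set_printoptions(precision=4,suppress=True)
m1=np.load('w1m.npy',allow_pickle=True).item()
cc=lambda x,y:(15+x/2.6,105+y/2.6)
for p in [(18,80),(52,78),(53,191),(18,186),(35.5,134)]: print('gbar',ray(m1,*cc(*p),.111))
print('dock1',ray(m1,503.8,65,.1),ray(m1,502.1,68.1,.1))
m=camera_model('wrist');a=capture('wrist');np.save('w2m.npy',m,allow_pickle=True);save('w2',a);print(m['eye'])
h=cv2.cvtColor(a[...,::-1].copy(),cv2.COLOR_BGR2HSV)
c=a[20:220,200:500];save('w2c',cv2.resize(c,None,fx=2.6,fy=2.6,interpolation=cv2.INTER_CUBIC))
```

```text
gbar [0.5345 0.3754 0.111 ]
gbar [0.5351 0.363  0.111 ]
gbar [0.4934 0.3752 0.111 ]
gbar [0.4954 0.3877 0.111 ]
gbar [0.515  0.3751 0.111 ]
dock1 [ 0.5951 -0.0686  0.1   ] [ 0.5925 -0.0675  0.1   ]
[ 0.6033 -0.0667  0.3847]
```

View pics/w2c.png

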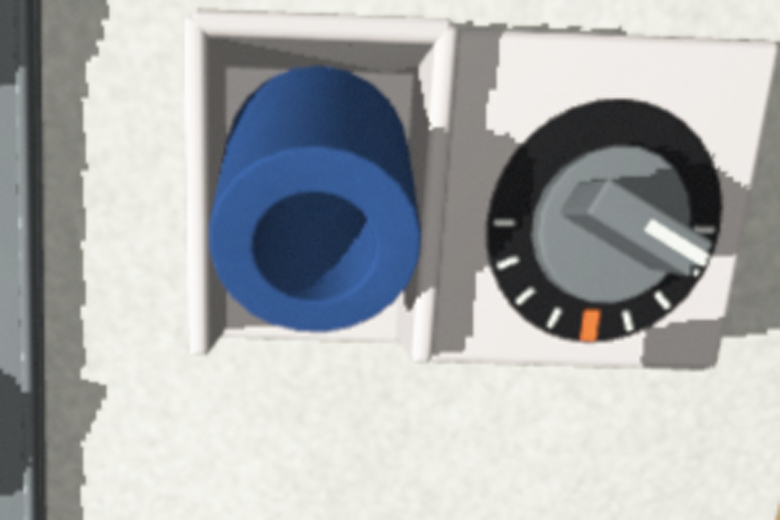

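Crop (2.6×, origin 200,20): rim spans cols 209–420, rows 146–331; hole cols 252–379, rows 190–300; dial disc centre ≈(604,220), pointer toward (700,260).

Run:
```python
from h import *
np.set_printoptions(precision=4,suppress=True)
m=np.load('w2m.npy',allow_pickle=True).item()
g=lambda x,y,z:ray(m,200+x/2.6,20+y/2.6,z)
print('rim',g(314.5,146,.1195),g(314.5,331,.0805),'LR',g(209,238,.1),g(420,238,.1))
print('hole',g(315.5,190,.1117),g(315.5,300,.0883),'LR',g(252,245,.1),g(379,245,.1))
print('edge',g(430,360,.062),g(715,367,.062),g(500,33,.062),g(775,42,.062))
for p in [(487,220),(722,220),(604,98),(604,342),(590,325),(505,223),(705,230)]: print('dial',g(*p,.064))
print('bar end',g(712,250,.105),g(690,270,.105),g(612,180,.105),g(587,212,.105))
t=camera_model('top')
for p in [(187,148),(293,158),(279,251),(170,239)]: print(ray(t,*p,.018))
# tray near wall in w1 : comp line (92,243)-(~480,272)
m1=np.load('w1m.npy',allow_pickle=True).item()
for p in [(52,197),(330,220)]: print('tray',ray(m1,*p,.018))
```

```text
rim [ 0.6248 -0.0676  0.1195] [ 0.5586 -0.0678  0.0805] LR [ 0.5953 -0.0292  0.1   ] [ 0.5953 -0.1061  0.1   ]
hole [ 0.6114 -0.0679  0.1117] [ 0.5718 -0.0681  0.0883] LR [ 0.5928 -0.0448  0.1   ] [ 0.5928 -0.0912  0.1   ]
edge [ 0.5434 -0.1179  0.062 ] [ 0.5403 -0.2417  0.062 ] [ 0.6696 -0.1386  0.062 ] [ 0.6665 -0.2443  0.062 ]
dial [ 0.6013 -0.138   0.064 ]
dial [ 0.6013 -0.2337  0.064 ]
dial [ 0.6466 -0.1803  0.064 ]
dial [ 0.5515 -0.1915  0.064 ]
dial [ 0.5587 -0.1847  0.064 ]
dial [ 0.6001 -0.1454  0.064 ]
dial [ 0.5974 -0.2274  0.064 ]
bar end [ 0.5912 -0.2105  0.105 ] [ 0.5842 -0.2036  0.105 ] [ 0.6149 -0.1717  0.105 ] [ 0.6043 -0.1641  0.105 ]
[0.767  0.4207 0.018 ]
[0.7427 0.035  0.018 ]
[0.4054 0.0716 0.018 ]
[0.4359 0.4567 0.018 ]
tray [0.4441 0.4551 0.018 ]
tray [0.4101 0.0842 0.018 ]
```

Dock centre ≈ (0.5917, −0.068), warmer yaw ≈ −1.5°; green bar centre ≈ (0.515, 0.375), yaw −17°; dial ≈ (0.599, −0.187) at ≈0.49 rad. Moving above green.

Request:
jog_arm:
  rows:
    - [[0, -0.049, 0.004, 0], [0, -0.049, 0.004, 0], [0, -0.049, 0.004, 0], [0, -0.049, 0.004, 0], [0, -0.049, 0.004, 0], [0, -0.049, 0.004, 0], [0, -0.049, 0.004, 0], [-0.003, -0.049, 0.004, 0], [-0.0035, -0.048, 0.004, 0], [0, 0, 0, 0.148], [0, 0, 0, 0.148], [0, 0, 0, 0], [0, 0, 0, 0]]

```text
time_s: 4.38
tcp_pos: [0.5134, 0.3745, 0.2564]
ee_rot: [[0.958, -0.288, 0.0], [-0.288, -0.958, 0.0], [0.0, -0.0, -1.0]]
wrist_force: [-0.2, 0.3, -0.1]
gripper_width: 1.002
gripper_force: 0.0
```

Run:
```python
from h import *
np.set_printoptions(precision=4,suppress=True)
s=sense();print(s['tcp_pos'],s['ee_rot'][:,0],s['time_s'])
m=camera_model('wrist');a=capture('wrist');save('w3',a);np.save('w3m.npy',m,allow_pickle=True)
print('expected bar centre px',proj(m,[.515,.3753,.111]))
p0=proj(m,[.515,.3753,.111]);x,y=int(p0[0]),int(p0[1])
c=a[max(0,y-90):y+70,x-110:x+110];print(max(0,y-90),x-110);save('w3c',cv2.resize(c,None,fx=3,fy=3,interpolation=cv2.INTER_CUBIC))
```

```text
[0.5134 0.3745 0.2564] [ 0.9576 -0.2882  0.    ] 4.375
expected bar centre px [np.float64(316.3182428903748), np.float64(201.66052533531044)]
111 206
```

View pics/w3c.png

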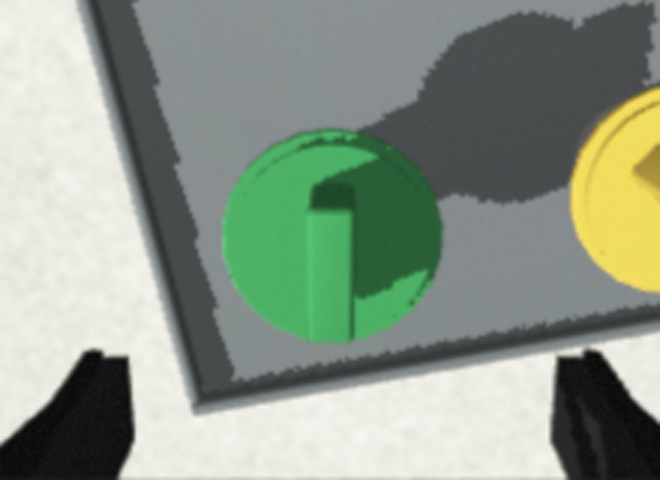

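Bar top face centre at crop (330,275) → px (316,203), 1 px from prediction and aligned with the tool. Descend and grip.

Request:
jog_arm:
  rows:
    - [[0.0013, -0.0012, 0.0345, 0], [0, 0, 0.0345, 0], [0, 0, 0.0345, 0], [0, 0, 0, 0], [0, 0, 0, 0]]

```text
time_s: 5.05
tcp_pos: [0.5165, 0.3752, 0.1543]
ee_rot: [[0.957, -0.291, 0.002], [-0.291, -0.957, 0.001], [0.002, -0.002, -1.0]]
wrist_force: [0.7, 0.6, -0.0]
gripper_width: 1.001
gripper_force: 0.0
```

Request:
jog_arm:
  rows:
    - [[0, 0, 0, 0], [0, 0, 0, 0], [0, 0, 0, 0], [0, 0, 0, 0], [0, 0, 0, 0], [0, 0, 0, 0], [0, 0, 0, 0]]
  claw: 0

```text
time_s: 5.92
tcp_pos: [0.5157, 0.3747, 0.1527]
ee_rot: [[0.957, -0.291, -0.0], [-0.291, -0.957, -0.0], [0.0, 0.0, -1.0]]
wrist_force: [-0.1, -1.1, 0.1]
gripper_width: 0.282
gripper_force: 0.0
```

Run:
```python
from h import *
np.set_printoptions(precision=4,suppress=True)
m=np.load('w3m.npy',allow_pickle=True).item()
for p in [(195,408),(660,335)]: print(ray(m,206+p[0]/3,111+p[1]/3,.018))
for p in [(235,381),(660,312)]: print(ray(m,206+p[0]/3,111+p[1]/3,.006),ray(m,206+p[0]/3,111+p[1]/3,.018))
```

```text
[0.443 0.459 0.018]
[0.419  0.2639 0.018 ]
[0.4449 0.4419 0.006 ] [0.45   0.4386 0.018 ]
[0.4231 0.2589 0.006 ] [0.4291 0.262  0.018 ]
```

Request:
jog_arm:
  rows:
    - [[0, 0, 0, 0], [0, 0, 0, 0], [0, 0, 0, 0]]

```text
time_s: 6.3
tcp_pos: [0.5156, 0.3745, 0.1525]
ee_rot: [[0.957, -0.292, -0.0], [-0.292, -0.957, -0.0], [-0.0, 0.0, -1.0]]
wrist_force: [-0.5, 1.1, -0.3]
gripper_width: 0.16
gripper_force: 30.0
```

Request:
jog_arm:
  rows:
    - [[0, 0, -0.003, 0], [0, 0, 0, -0.183], [-0.0125, 0, 0, 0], [-0.0125, 0, 0, 0], [-0.0125, 0, 0, 0], [-0.0075, 0, 0, 0], [0, 0, 0, 0], [0, 0, 0, 0]]

```text
time_s: 7.3
tcp_pos: [0.4712, 0.3798, 0.1559]
ee_rot: [[0.994, -0.113, 0.0], [-0.113, -0.994, 0.0], [0.0, -0.0, -1.0]]
wrist_force: [0.3, -0.1, -0.3]
gripper_width: 0.159
gripper_force: 30.0
```

```bash
cat >> h.py <<'E'
LID={'green':(45,80),'yellow':(22,34),'orange':(7,18)}
def tilt(c='green',r=.037,hh=.0305):
    # solve tilt about tool y at the grasp point from the far (+tool x) edge of the collar
    s=sense();m=camera_model('wrist');a=capture('wrist')
    h=cv2.cvtColor(a[...,::-1].copy(),cv2.COLOR_BGR2HSV);k=cv2.inRange(h,(LID[c][0],110,40),(LID[c][1],255,255))
    cs=max(cv2.findContours(k,0,2)[0],key=cv2.contourArea);x,y,w,hg=cv2.boundingRect(cs)
    P=s['tcp_pos']+.051*s['ee_rot'][:,2];R=s['ee_rot']
    f=lambda t:proj(m,P+R[:,0]*(hh*np.sin(t)+r*np.cos(t))+np.array([0,0,1])*(-hh*np.cos(t)+r*np.sin(t)))
    T=np.radians(np.arange(-20,50,.25));v=[f(t)[1] for t in T]
    i=int(np.argmin(abs(np.array(v)-y)));return np.degrees(T[i]),y,(x,w,hg),f(0),f(.52),a
E
python3 - <<'E'
from h import *
t=tilt();print(t[:5],sense()['tcp_pos'],sense()['wrist_force']);save('w4',t[5])
E
```

```text
(np.float64(-7.75), 185, (264, 112, 86), [np.float64(316.81278341252766), np.float64(180.23961399113486)], [np.float64(316.2768869645975), np.float64(172.39030216446614)]) [0.47127251 0.37980591 0.15579149] [ 0.0492268   0.33484012 -1.38402508]
```

Request:
jog_arm:
  rows:
    - [[-0.0065, 0, 0.0003, 0], [-0.0065, 0, 0.0003, 0], [-0.0065, 0, 0.0003, 0], [-0.0065, 0, 0.0006, 0], [-0.0065, 0, 0.0009, 0], [-0.0065, 0, 0.0009, 0], [-0.0065, 0, 0.001, 0], [0, 0, 0, 0]]

```text
time_s: 8.35
tcp_pos: [0.4252, 0.3853, 0.1515]
ee_rot: [[0.994, -0.112, -0.0], [-0.112, -0.994, 0.001], [-0.0, -0.001, -1.0]]
wrist_force: [2.5, 0.7, 2.8]
gripper_width: 0.158
gripper_force: 30.0
```

```bash
cat >> h.py <<'E'
def tilt2(a,m,s,c='green',r=.037,hh=.0305):
    h=cv2.cvtColor(a[...,::-1].copy(),cv2.COLOR_BGR2HSV);k=cv2.inRange(h,(LID[c][0],110,40),(LID[c][1],255,255))
    cs=max(cv2.findContours(k,0,1)[0],key=cv2.contourArea)[:,0]
    L=cs[cs[:,0]<=cs[:,0].min()+0][:,1].mean();Rr=cs[cs[:,0]>=cs[:,0].max()][:,1].mean()
    return (cs[:,0].min(),L),(cs[:,0].max(),Rr),cs[:,1].min()
E
python3 - <<'E'
from h import *
a=cv2.imread('pics/w4.png')[...,::-1]; print(tilt2(a,0,0))
s=sense();m=camera_model('wrist');a=capture('wrist');save('w5',a);print(tilt2(a,m,s),s['tcp_pos'],s['wrist_force'])
P=s['tcp_pos']+.051*s['ee_rot'][:,2];R=s['ee_rot']
for d in (0,10,20,30,40):
    t=np.radians(d);q=P+R[:,0]*.0305*0+R[:,0]*(.0305*np.sin(t))-np.array([0,0,1])*.0305*np.cos(t)
    print(d,[np.round(proj(m,q+e*R[:,1]*.037),1) for e in(-1,1)])
b=cv2.imread('pics/w4.png');c=np.vstack([b[140:300,180:460],a[140:300,180:460,::-1]]);cv2.imwrite('pics/cmp.png',cv2.resize(c,None,fx=1.8,fy=1.8))
E
```

```text
((np.int32(264), np.float64(237.5)), (np.int32(375), np.float64(234.0)), np.int32(185))
((np.int32(263), np.float64(218.0)), (np.int32(376), np.float64(218.0)), np.int32(176)) [0.42519164 0.38526453 0.15150442] [2.48094043 0.681517   2.7905918 ]
0 [array([261. , 234.6]), array([373.1, 234.4])]
10 [array([260.4, 227.5]), array([373.7, 227.3])]
20 [array([259.4, 221.1]), array([374.5, 220.9])]
30 [array([258.2, 215.4]), array([375.6, 215.2])]
40 [array([256.7, 210.6]), array([376.9, 210.4])]
```

View pics/cmp.png

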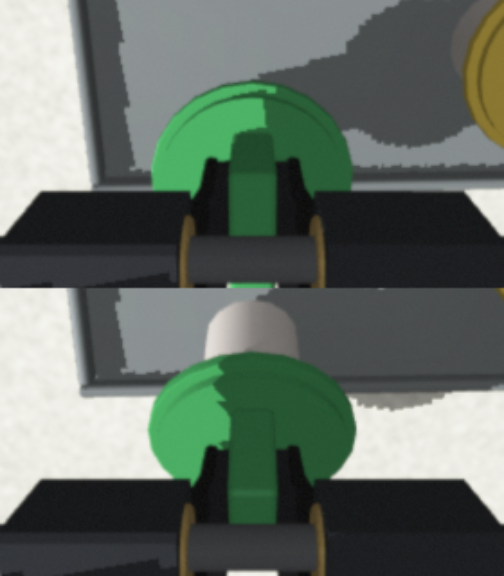

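The pot is now leaning in the grip: body visible above the collar with foot edge at about row 148 (col 319). Measure the tilt from that foot edge.

```bash
cat >> h.py <<'E'
def foot(th,m,s,L=.0955,r=.016):
    P=s['tcp_pos']+.051*s['ee_rot'][:,2];R=s['ee_rot'];t=np.radians(th);ax=-R[:,0]*np.sin(t)+np.array([0,0,1])*np.cos(t)
    sd=R[:,0]*np.cos(t)+np.array([0,0,1])*np.sin(t)
    return max([(proj(m,P-ax*l+sd*rr)) for l,rr in((L,r),(L-.006,r+.004))],key=lambda p:-p[1])
E
python3 - <<'E'
from h import *
s=sense();m=camera_model('wrist')
for d in (20,24,27,30,33): print(d,np.round(foot(d,m,s),1))
a=cv2.imread('pics/w5.png').astype(int);
for r in range(138,160,2): print(r,a[r,319],a[r,310])
E
```

```text
20 [317.3 148.8]
24 [317.3 142.4]
27 [317.2 137.8]
30 [317.2 132.8]
33 [317.2 127.9]
138 [146 144 139] [147 146 140]
140 [147 145 139] [146 145 139]
142 [147 145 139] [145 145 139]
144 [147 146 138] [144 145 137]
146 [141 142 137] [147 147 140]
148 [131 134 137] [162 165 166]
150 [131 134 137] [172 176 182]
152 [131 134 139] [172 176 182]
154 [131 134 138] [170 175 181]
156 [132 134 138] [169 173 181]
158 [129 132 137] [170 175 180]
```

Request:
jog_arm:
  rows:
    - [[-0.0045, 0, 0.0007, 0], [-0.0045, 0, 0.0007, 0], [0, 0, 0, 0]]

```text
time_s: 8.78
tcp_pos: [0.4163, 0.3858, 0.1496]
ee_rot: [[0.994, -0.112, -0.001], [-0.112, -0.994, -0.0], [-0.001, 0.0, -1.0]]
wrist_force: [3.3, 0.9, 0.3]
gripper_width: 0.159
gripper_force: 30.0
```

Run:
```python
from h import *
s=sense();m=camera_model('wrist');a=capture('wrist');save('w6',a);print(tilt2(a,m,s),s['tcp_pos'],s['wrist_force'],s['time_s'])
for d in (24,27,30,33): print(d,np.round(foot(d,m,s),1))
for r in range(120,150,2): print(r,a[r,319],a[r,310])
```

```text
((np.int32(262), np.float64(214.5)), (np.int32(377), np.float64(214.5)), np.int32(176)) [0.41634582 0.38581855 0.14963246] [3.28643236 0.90866484 0.32040697] 8.775
24 [317.2 142.5]
27 [317.1 137.8]
30 [317.1 132.9]
33 [317.1 128. ]
120 [140 146 147] [138 147 146]
122 [140 148 149] [139 146 147]
124 [139 147 146] [138 146 146]
126 [138 147 146] [139 147 147]
128 [138 147 145] [140 146 147]
130 [140 147 147] [139 146 147]
132 [139 146 147] [138 145 146]
134 [138 145 147] [138 145 145]
136 [145 148 147] [137 145 145]
138 [155 151 147] [163 161 159]
140 [155 151 146] [197 190 185]
142 [154 150 145] [196 191 186]
144 [154 149 146] [197 190 186]
146 [154 149 146] [194 188 184]
148 [153 149 146] [194 189 184]
```

Request:
jog_arm:
  rows:
    - [[0, 0, -0.045, 0], [0, 0, -0.045, 0], [0, 0, -0.045, 0], [0, 0, 0, -0.087], [0.0134, 0.045, 0, 0], [0.0134, 0.045, 0, 0], [0.0134, 0.045, 0, 0], [0.0134, 0.045, 0, 0], [0.0134, 0.045, 0, 0], [0.0134, 0.045, 0, 0], [0.0134, 0.045, 0, 0], [0.0134, 0.045, 0, 0], [0.0134, 0.045, 0, 0], [0.0134, 0.045, 0, 0], [0, 0, 0.02, 0], [0, 0, 0.02, 0], [0, 0, 0, 0], [0, 0, 0, 0]]

```text
time_s: 11.08
tcp_pos: [0.5387, -0.0672, 0.245]
ee_rot: [[1.0, -0.026, -0.002], [-0.026, -1.0, 0.0], [-0.002, -0.0, -1.0]]
wrist_force: [0.4, -0.6, 0.1]
gripper_width: 0.159
gripper_force: 30.0
```

Run:
```python
from h import *
np.set_printoptions(precision=4,suppress=True)
s=sense();m=camera_model('wrist');a=capture('wrist');save('w7',a);print(tilt2(a,m,s),s['tcp_pos'],s['ee_rot'][:,0],s['wrist_force'],s['time_s'])
for d in (24,27,30,33): print(d,np.round(foot(d,m,s),1))
P=s['tcp_pos']+.051*s['ee_rot'][:,2];print('P',P,'want',[.538,-.0666,.193])
for r in range(120,160,2): print(r,a[r,319],a[r,310])
b=capture('scene');save('s7',b);c=camera_model('scene');q=proj(c,P);x,y=map(int,q);print(q)
B=b[y-60:y+60,x-70:x+70];A=a[60:260,210:430]
B=cv2.resize(B,(583,500),interpolation=cv2.INTER_CUBIC);A=cv2.resize(A,(216,196));C=np.zeros((500,799,3),np.uint8);C[:,:583]=B;C[:196,583:799]=A;save('c7',C)
```

```text
((np.int32(262), np.float64(214.5)), (np.int32(377), np.float64(215.0)), np.int32(176)) [ 0.5387 -0.0672  0.245 ] [ 0.9997 -0.0256 -0.0019] [ 0.4223 -0.6476  0.0886] 11.075
24 [317.3 142.1]
27 [317.2 137.4]
30 [317.2 132.5]
33 [317.2 127.6]
P [ 0.5386 -0.0672  0.194 ] want [0.538, -0.0666, 0.193]
120 [33 50 79] [31 49 79]
122 [32 49 77] [26 46 75]
124 [32 49 76] [30 49 75]
126 [30 49 78] [31 49 76]
128 [29 47 76] [28 47 75]
130 [29 46 76] [29 47 75]
132 [29 47 75] [30 48 77]
134 [29 49 76] [32 49 79]
136 [ 92  94 105] [29 46 75]
138 [164 159 155] [135 134 137]
140 [164 160 156] [208 202 196]
142 [165 161 156] [207 201 196]
144 [166 161 157] [206 200 195]
146 [164 159 156] [207 200 195]
148 [165 161 157] [205 198 194]
150 [164 160 156] [204 197 193]
152 [165 159 156] [204 197 193]
154 [164 159 155] [203 197 192]
156 [165 159 156] [204 198 193]
158 [164 157 155] [202 197 191]
[np.float64(330.3361296768354), np.float64(171.0771274447005)]
```

View pics/c7.png

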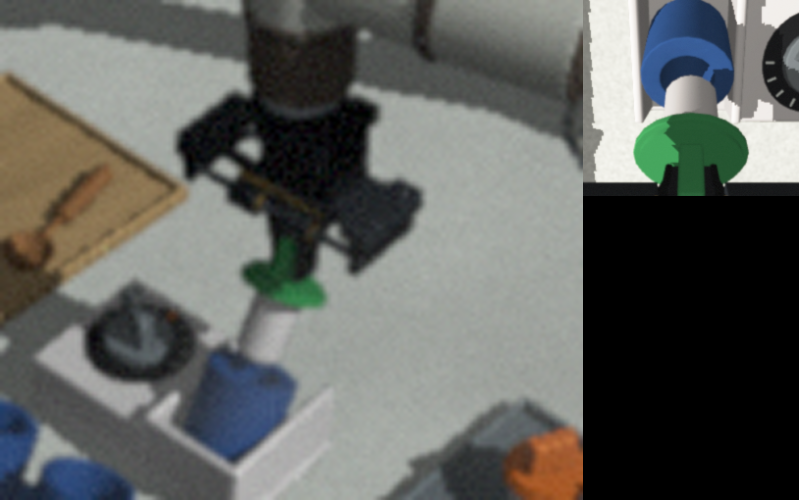

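Pot tilted in line with the sleeve, foot just above the mouth (inset: rim centre col 688, pot axis col 691, so ~1.5–2 mm to the left). Start inserting along the bore.

Request:
jog_arm:
  rows:
    - [[0, -0.0016, 0, 0], [0.003, 0, 0.0052, 0], [0.003, 0, 0.0052, 0], [0.003, 0, 0.0052, 0], [0.003, 0, 0.0052, 0], [0.003, 0, 0.0052, 0], [0.003, 0, 0.0052, 0], [0, 0, 0, 0]]

```text
time_s: 12.18
tcp_pos: [0.5573, -0.0663, 0.2133]
ee_rot: [[1.0, -0.026, -0.001], [-0.026, -1.0, -0.0], [-0.001, 0.0, -1.0]]
wrist_force: [-0.3, 0.5, -0.7]
gripper_width: 0.155
gripper_force: 30.0
```

Request:
jog_arm:
  rows:
    - [[0.0025, 0, 0.0043, 0], [0.0025, 0, 0.0043, 0], [0.0025, 0, 0.0043, 0], [0.0025, 0, 0.0043, 0], [0.0025, 0, 0.0043, 0], [0.0025, 0, 0.0043, 0], [0, 0, 0, 0]]

```text
time_s: 13.05
tcp_pos: [0.5723, -0.0667, 0.1876]
ee_rot: [[1.0, -0.026, -0.001], [-0.026, -1.0, -0.0], [-0.001, 0.0, -1.0]]
wrist_force: [1.0, 0.2, -0.1]
gripper_width: 0.16
gripper_force: 30.0
```

Request:
jog_arm:
  rows:
    - [[0.0015, 0, 0.0026, 0], [0.0015, 0, 0.0026, 0], [0.001, 0, 0.0017, 0], [0.001, 0, 0.0017, 0], [0, 0, 0, 0]]

```text
time_s: 13.68
tcp_pos: [0.5768, -0.0668, 0.1804]
ee_rot: [[1.0, -0.026, -0.001], [-0.026, -1.0, -0.0], [-0.001, 0.0, -1.0]]
wrist_force: [-2.4, 1.4, 4.4]
gripper_width: 0.161
gripper_force: 30.0
```

Request:
jog_arm:
  rows:
    - [[0.0007, 0, 0.0013, 0], [0.0007, 0, 0.0013, 0], [0, 0, 0, 0]]

```text
time_s: 14.05
tcp_pos: [0.5771, -0.0667, 0.1802]
ee_rot: [[1.0, -0.025, -0.003], [-0.025, -1.0, -0.001], [-0.003, 0.001, -1.0]]
wrist_force: [-9.9, 4.1, 18.4]
gripper_width: 0.159
gripper_force: 30.0
```

Request:
jog_arm:
  rows:
    - [[0, 0, 0, 0], [0, 0, 0, 0], [0, 0, 0, 0], [0, 0, 0, 0], [0, 0, 0, 0]]
  claw: 0.5

```text
time_s: 14.68
tcp_pos: [0.5783, -0.067, 0.1778]
ee_rot: [[1.0, -0.025, -0.001], [-0.025, -1.0, -0.001], [-0.001, 0.001, -1.0]]
wrist_force: [-3.8, 1.6, 7.4]
gripper_width: 0.494
gripper_force: 4.3
```

Request:
jog_arm:
  rows:
    - [[0, 0, -0.04, 0], [0, 0, -0.04, 0], [-0.015, 0, -0.03, 0], [0, 0, 0, 0]]

```text
time_s: 15.18
tcp_pos: [0.5644, -0.0665, 0.2895]
ee_rot: [[1.0, -0.026, 0.006], [-0.026, -1.0, 0.0], [0.006, -0.001, -1.0]]
wrist_force: [-0.3, 0.2, -0.4]
gripper_width: 0.495
gripper_force: 0.0
```

Run:
```python
from h import *
np.set_printoptions(precision=4,suppress=True)
s=sense();m=camera_model('wrist');a=capture('wrist');save('w8',a);np.save('w8m.npy',m,allow_pickle=True);print(s['tcp_pos'],s['ee_rot'][:,0],s['time_s'])
p=proj(m,[.5917,-.066,.1]);print(p)
t=camera_model('scene');b=capture('scene');q=proj(t,[.59,-.066,.11]);print(q);x,y=map(int,q);B=b[y-45:y+45,x-55:x+55]
A=a[10:230,170:530];A=cv2.resize(A,None,fx=1.5,fy=1.5,interpolation=cv2.INTER_CUBIC)
B=cv2.resize(B,(255,209),interpolation=cv2.INTER_CUBIC);C=np.zeros((A.shape[0],A.shape[1]+255,3),np.uint8);C[:,:A.shape[1]]=A;C[:209,A.shape[1]:]=B;print(C.shape);save('c8',C)
```

```text
[ 0.5644 -0.0665  0.2895] [ 0.9997 -0.0256  0.0063] 15.175
[np.float64(316.863894415499), np.float64(162.8421971707399)]
[np.float64(320.6933262156115), np.float64(197.25899517318197)]
(330, 795, 3)
```

View pics/c8.png

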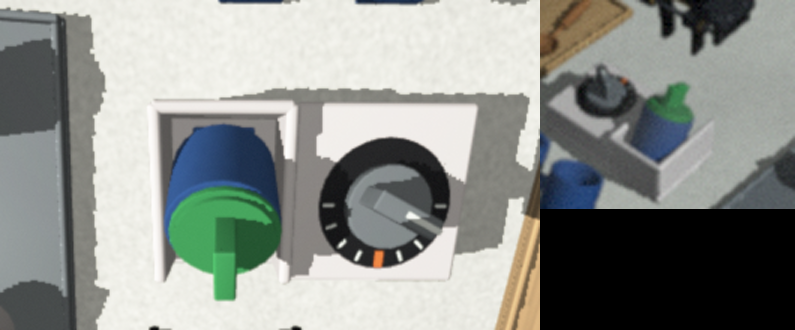

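Green is seated with its collar flush on the rim (both views; contact came within 1 mm of the predicted home height). Now to the dial, at (0.599, −0.186), bar yaw ≈ 61°.

Request:
jog_arm:
  rows:
    - [[0.0126, 0.0394, 0, 0], [0.0126, 0.0394, 0, 0], [0.0126, 0.0394, 0, 0], [0, 0, 0, -0.18], [0, 0, 0, -0.18], [0, 0, 0, -0.18], [0, 0, 0, -0.18], [0, 0, 0, -0.18], [0, 0, 0, -0.18], [0, 0, 0.035, 0], [0, 0, 0, 0], [0, 0, 0, 0]]

```text
time_s: 16.77
tcp_pos: [0.5988, -0.1859, 0.2516]
ee_rot: [[0.494, 0.87, -0.001], [0.87, -0.494, -0.001], [-0.001, -0.0, -1.0]]
wrist_force: [0.2, 0.7, 0.4]
gripper_width: 0.504
gripper_force: 0.0
```

Run:
```python
from h import *
np.set_printoptions(precision=4,suppress=True)
s=sense();m=camera_model('wrist');a=capture('wrist');save('w9',a);R=s['ee_rot'];print(s['tcp_pos'],np.degrees(np.arctan2(R[1,0],R[0,0])),s['joints'],s['time_s'])
h=cv2.cvtColor(a[...,::-1].copy(),cv2.COLOR_BGR2HSV)
k=cv2.inRange(h,(0,0,0),(180,255,60));k[230:]=0
n,l,st,ce=cv2.connectedComponentsWithStats(k)
for i in range(1,n):
    if st[i,4]>400: print('dark',st[i],ce[i])
w=cv2.inRange(h,(0,0,200),(180,30,255))
p=proj(m,[.599,-.1855,.104]);print('c',p)
n,l,st,ce=cv2.connectedComponentsWithStats(w)
for i in range(1,n):
    if 15<st[i,4]<1500 and np.hypot(*(ce[i]-p))<110:
        ys,xs=np.where(l==i);print('white',st[i],ce[i],ray(m,*ce[i],.104)[:2],cv2.minAreaRect(np.c_[xs,ys].astype(np.float32)))
o=cv2.inRange(h,(7,120,100),(20,255,255));ys,xs=np.where(o);print('orange',[ray(m,xs[(ys<250)].mean(),ys[ys<250].mean(),.064)] if len(xs) else 0)
```

```text
[ 0.5988 -0.1859  0.2516] 60.41289301014831 [ -2.4622  23.9292  -2.6459   0.0442 -63.4691 152.8553] 16.775
dark [ 25   0  94  46 806] [69.665  21.5955]
dark [ 274  139   93   90 2861] [325.3083 173.6292]
c [np.float64(319.58042362248443), np.float64(199.58239248014198)]
white [318 200   7  28 143] [320.1469 213.7622] [ 0.5928 -0.1973] ((320.08233642578125, 213.570556640625), (27.380651473999023, 5.905630588531494), 85.60128784179688)
white [342 263  15   8  72] [350.2778 267.7222] [ 0.5905 -0.259 ] ((349.0, 266.5), (7.0, 14.0), 90.0)
white [276 298  17   6  60] [281.8333 299.8   ] [ 0.5151 -0.2575] ((284.0, 300.5), (5.0, 16.0), 90.0)
orange [array([ 0.5594, -0.1841,  0.064 ])]
```

Pointer is at px (320,214), vertical along the tool's x: aligned. Descend and grip.

Request:
jog_arm:
  rows:
    - [[0, 0, 0.0345, 0], [0, 0, 0.0345, 0], [0, 0, 0.034, 0], [0, 0, 0, 0], [0, 0, 0, 0]]

```text
time_s: 17.45
tcp_pos: [0.5991, -0.1857, 0.1503]
ee_rot: [[0.494, 0.87, 0.002], [0.87, -0.494, -0.0], [0.001, 0.002, -1.0]]
wrist_force: [-0.5, -0.8, 0.0]
gripper_width: 0.497
gripper_force: 0.0
```

Request:
jog_arm:
  rows:
    - [[0, 0, 0, 0], [0, 0, 0, 0], [0, 0, 0, 0], [0, 0, 0, 0], [0, 0, 0, 0], [0, 0, 0, 0]]
  claw: 0

```text
time_s: 18.2
tcp_pos: [0.5989, -0.1859, 0.1491]
ee_rot: [[0.494, 0.87, 0.001], [0.87, -0.494, -0.001], [0.0, 0.001, -1.0]]
wrist_force: [1.5, -2.1, 0.2]
gripper_width: 0.159
gripper_force: 30.0
```

Request:
jog_arm:
  rows:
    - [[0, 0, 0, 0.135], [0, 0, 0, 0.135], [0, 0, 0, 0.135], [0, 0, 0, 0.135], [0, 0, 0, 0.135], [0, 0, 0, 0.135], [0, 0, 0, 0.135], [0, 0, 0, 0.135], [0, 0, 0, 0], [0, 0, 0, 0], [0, 0, 0, 0]]

```text
time_s: 19.58
tcp_pos: [0.5978, -0.184, 0.1491]
ee_rot: [[1.0, -0.026, -0.001], [-0.026, -1.0, 0.002], [-0.001, -0.002, -1.0]]
wrist_force: [-1.6, 5.1, 3.5]
gripper_width: 0.157
gripper_force: 30.0
```

Request:
jog_arm:
  rows:
    - [[0, 0, 0, 0], [0, 0, 0, 0], [0, 0, 0, 0], [0, 0, 0, 0], [0, 0, -0.04, 0], [0, 0, -0.05, 0], [0, 0, -0.04, 0], [0, 0, 0, 0], [0, 0, 0, 0]]
  claw: 0.4

```text
time_s: 20.7
tcp_pos: [0.5978, -0.1856, 0.2782]
ee_rot: [[1.0, -0.026, -0.001], [-0.026, -1.0, 0.001], [-0.001, -0.001, -1.0]]
wrist_force: [0.5, 0.4, -0.6]
gripper_width: 0.399
gripper_force: 0.0
```

Run:
```python
from h import *
np.set_printoptions(precision=4,suppress=True)
s=sense();m=camera_model('wrist');a=capture('wrist');save('w10',a);R=s['ee_rot'];print(s['tcp_pos'],np.degrees(np.arctan2(R[1,0],R[0,0])),s['time_s'])
h=cv2.cvtColor(a[...,::-1].copy(),cv2.COLOR_BGR2HSV)
w=cv2.inRange(h,(0,0,200),(180,30,255));p=proj(m,[.599,-.1855,.104]);print('c',p)
n,l,st,ce=cv2.connectedComponentsWithStats(w)
for i in range(1,n):
    if 15<st[i,4]<1500 and np.hypot(*(ce[i]-p))<80:
        ys,xs=np.where(l==i);P=np.array([ray(m,x,y,.104)[:2] for x,y in zip(xs,ys)]);v=np.linalg.svd(P-P.mean(0))[2][0];print('white',st[i],P.mean(0),'dir deg',np.degrees(np.arctan2(v[1],v[0])))
o=cv2.inRange(h,(7,120,100),(20,255,255));n,l,st,ce=cv2.connectedComponentsWithStats(o)
print('orange',[(st[i,4],ray(m,*ce[i],.064)) for i in range(1,n) if st[i,4]>20])
g=cv2.inRange(h,(45,110,40),(80,255,255));c=max(cv2.findContours(g,0,1)[0],key=cv2.contourArea);x,y,ww,hh=cv2.boundingRect(c);print('green',x,y,ww,hh)
for e in(-1,1): print(proj(m,np.array([.5917-.0015,-.066+e*.037,.1026])))
print(proj(m,np.array([.5917-.0015+.037*.866,-.066,.1026+.0185])))
# other objects moved?
t=cv2.absdiff(capture('top'),cv2.imread('pics/top.png')[...,::-1]);d=(t.max(2)>60).astype(np.uint8)
for nm,(u,v) in {'plate':(209,173),'cup':(257,171),'yel':(225,224),'or':(254,227),'formula':(427,187),'spoon':(406,225),'bottle':(455,234)}.items(): print(nm,d[v-12:v+12,u-12:u+12].sum())
```

```text
[ 0.5978 -0.1856  0.2782] -1.5022695613426944 20.7
c [np.float64(318.0332885898777), np.float64(191.30663072966487)]
white [316 191   5  26 124] [ 0.5869 -0.1851] dir deg 178.5934514282945
orange [(np.int32(1050), array([ 0.5576, -0.3511,  0.064 ])), (np.int32(21), array([ 0.5551, -0.1842,  0.064 ])), (np.int32(628), array([0.5188, 0.1521, 0.064 ])), (np.int32(44), array([ 0.4622, -0.2752,  0.064 ])), (np.int32(31), array([ 0.4509, -0.0894,  0.064 ]))]
green 159 175 79 72
[np.float64(234.21743667709256), np.float64(201.71063078390748)]
[np.float64(159.18539365583388), np.float64(203.69334745717993)]
[np.float64(182.50415423034863), np.float64(175.51413725266084)]
plate 0
cup 0
yel 3
or 0
formula 57
spoon 0
bottle 53
```

```bash
python3 -c "
from station import *
print(finish_job())"
```

```text
the job is handed in; nothing more can be done
None
```

The green pot was the first one tried and fits: its collar is flush on the sleeve's rim, and the dial's pointer is on the orange mark. The yellow and orange pots never left the tray, and I handed the job in at about 21 s; the hand-in returned no verdict.

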